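# Roll the cue-butt sleeves hole-up and pin them

### The arm

A 7-joint arm with a two-finger parallel gripper is mounted at the origin on the work surface. World frame = base frame: x ahead of the robot, y to its left, z up, the work surface at z = 0. Lengths are in m, angles in rad, forces in N, time in s.
With the tool pointing down it reaches from about 0.425 to 0.95 m from the base axis. Payload 4.7 kg.
Tool frame: the origin (TCP) lies on the centre line of the jaws, within the pads' length; the fingertips stand robot.nose_length ahead of it and the grasp point (between the pads) lies 8 mm behind it (robot.nose_length is the distance from the TCP to the fingertips, in m); z points along the fingers, y is the line along which they close (so a half turn about z gives the same grasp; the last joint's range is limited). The gripper opens to 85 mm and grips with 20 to 120 N. Pads are 22 mm wide; open, the fingers measure 114 mm over their backs; the gripper's body (76 mm by 85 mm) begins 54 mm behind the grasp point. The pads swing forward as they close: fully open they stand 13 mm farther back than shut.
Start: joints at [-1.21, 0.469, -0.049, 1.532, 0.024, 1.141, -0.082], TCP at [0.256, 0.624, 0.242] pointing down, gripper open.
Joint ranges: [-2.59, 2.59], [-0.33, 1.99], [-1.39, 1.29], [0.1, 2.45], [-1.04, 4.18], [0.21, 1.99], [-2.66, 2.66]. Speed limits (rad/s): [2.57, 2.57, 3.14, 3.14, 3.14, 3.14, 3.14].

### API

Orientations are given as [roll, pitch, yaw] about the fixed x, y, z axes, in that order (R = Rz(yaw) Ry(pitch) Rx(roll)).
In Python, from plant import robot gives the robot as it stands. Calls block until the motion is done:
- robot.goto(position, orientation): joint-space move of the TCP to a pose.
- robot.move_straight(position, vel=0.15, attitude=None, contact_N=None): straight line of the TCP; attitude=None keeps the orientation; vel is the mean speed in m/s. With contact_N (N) it stops when the force on the tool has changed by that much, and returns True; else False.
- robot.move_joints(angles): joint-space move.
- robot.grip(opening, strength=None): opening from 0.0 (shut) to 1.0 (fully open); strength is the grip in N (None keeps the last); returns when the fingers have stopped.
- robot.sleep(seconds).
- robot.inverse_kinematics(position, orientation): joint angles nearest the present ones, or None.
- robot.sense(): the state.
- robot.grab_frame(name): name is "scene" or "side" or "wrist"; returns a dict with "image" (400x640x3 uint8, red, green, blue), "range_z" (400x640 float32, m along the optical axis (not along the pixel's ray), 0 where there is no reading), "fx", "fy", "cx", "cy" (pixels), "R" (3x3) and "t" (3): a world point X has camera coordinates R X + t. Camera axes: x right, y down, z forward; pixel columns grow to the right and rows downward; lengths in m; the calibration is good to about 2 mm. The wrist camera is an equidistant fisheye: a pixel r from the principal point sees the ray r / f radians off the axis. A picture is of the moment at which its call begins.
A pose or a line that the arm cannot do raises robot.IKError and nothing moves.
- robot.close_job(): hands the job in; it is judged then, once.
The state is a dict: "t": time; "joint_pos": joint angles; "joint_velocities": joint speeds; "effort": joint torques, N m; "tcp_pos": TCP position; "tcp_rot": TCP orientation; "wrist_force": force on the tool from outside, world axes, zero at the start; "torque": the same for the moment, N m; "opening": opening from 0.0 (shut) to 1.0 (fully open); "gripper_force": force on a finger pad.
Only numpy, scipy, OpenCV 4.12 (cv2) and the standard library are available. Lean on these libraries where they do the work, as an engineer would, in place of code of your own. Each camera call takes 0.05 s, during which the arm holds its last target. There are 200 camera calls.

### The job

Three or four cue-butt sleeves lie on the cork mat with their cross holes turned away: roll each one along the mat, never lifting it off, until its hole faces straight up, then put a steel pin from the wooden stand all the way into the hole and leave it standing there. Every sleeve on the mat must end at rest on the mat with a pin fully home; any pin will do, there is one or more to spare, and nothing else on the bench may be shifted.

Things in the scene. Friction and masses are not known exactly. Their poses are not given: they have to be found in the camera images.
- mat: fixed cork mat, 270 (x) x 560 (y) mm, a little turned; origin at the centre of its underside, its top 4 mm up; wooden lips 8 mm thick, 24 mm high, along its edges at x = -135 and 135 mm. A sleeve rolls on it without slipping when fingertips press on its barrels with a few newtons and drag across, or push its side; lift off slowly (a quick lift can roll it back) and it stays
- sleeve1: cue-butt sleeve: near-round black rod 100 mm long, 34 mm dia, 0.3 kg nominal, with a square aluminium waist (30 mm long, 23.5 mm across) in the middle. Round barrels, 15 to 50 mm from the middle, touch the mat; their 16 narrow flats let it rest every 22.5 degrees. Origin: middle of the rod, on its axis; y along it; z out of the hole. May be absent (None)
- sleeve2: cue-butt sleeve: near-round black rod 100 mm long, 34 mm dia, 0.3 kg nominal, with a square aluminium waist (30 mm long, 23.5 mm across) in the middle. Round barrels, 15 to 50 mm from the middle, touch the mat; their 16 narrow flats let it rest every 22.5 degrees. Origin: middle of the rod, on its axis; y along it; z out of the hole. May be absent (None)
- sleeve3: cue-butt sleeve: near-round black rod 100 mm long, 34 mm dia, 0.3 kg nominal, with a square aluminium waist (30 mm long, 23.5 mm across) in the middle. Round barrels, 15 to 50 mm from the middle, touch the mat; their 16 narrow flats let it rest every 22.5 degrees. Origin: middle of the rod, on its axis; y along it; z out of the hole. May be absent (None)
- sleeve4: cue-butt sleeve: near-round black rod 100 mm long, 34 mm dia, 0.3 kg nominal, with a square aluminium waist (30 mm long, 23.5 mm across) in the middle. Round barrels, 15 to 50 mm from the middle, touch the mat; their 16 narrow flats let it rest every 22.5 degrees. Origin: middle of the rod, on its axis; y along it; z out of the hole. May be absent (None)
- sleeve1_hole (a point): centre of the hole's mouth, 11.75 mm from the sleeve's origin along its z: a blind hole 7.8 mm wide, 19 mm deep (floor 7.25 mm past the rod's axis) in one of the waist's four faces
- sleeve2_hole (a point): centre of the hole's mouth, 11.75 mm from the sleeve's origin along its z: a blind hole 7.8 mm wide, 19 mm deep (floor 7.25 mm past the rod's axis) in one of the waist's four faces
- sleeve3_hole (a point): centre of the hole's mouth, 11.75 mm from the sleeve's origin along its z: a blind hole 7.8 mm wide, 19 mm deep (floor 7.25 mm past the rod's axis) in one of the waist's four faces
- sleeve4_hole (a point): centre of the hole's mouth, 11.75 mm from the sleeve's origin along its z: a blind hole 7.8 mm wide, 19 mm deep (floor 7.25 mm past the rod's axis) in one of the waist's four faces
- stand: fixed wooden pin stand, 165 (x) x 44 (y) x 24 mm, left or right of the mat; origin at the centre of its underside. Five blind holes 7.5 mm wide and 19 mm deep in a row along its x, 32 mm apart, the third at x = 0, a pin in each
- pin1: loose steel pin, 50 mm long, 12 g: 6 mm shank 30 mm long with a rounded foot, under a round aluminium head 12 mm dia, 20 mm tall. Origin: centre of the foot's end; z from foot to head. Starts upright in the stand, foot 5 mm above the table, head at 35 to 55 mm. Home in a sleeve, 11 mm of shank and the head stand out of the waist
- pin2: loose steel pin, 50 mm long, 12 g: 6 mm shank 30 mm long with a rounded foot, under a round aluminium head 12 mm dia, 20 mm tall. Origin: centre of the foot's end; z from foot to head. Starts upright in the stand, foot 5 mm above the table, head at 35 to 55 mm. Home in a sleeve, 11 mm of shank and the head stand out of the waist
- pin3: loose steel pin, 50 mm long, 12 g: 6 mm shank 30 mm long with a rounded foot, under a round aluminium head 12 mm dia, 20 mm tall. Origin: centre of the foot's end; z from foot to head. Starts upright in the stand, foot 5 mm above the table, head at 35 to 55 mm. Home in a sleeve, 11 mm of shank and the head stand out of the waist
- pin4: loose steel pin, 50 mm long, 12 g: 6 mm shank 30 mm long with a rounded foot, under a round aluminium head 12 mm dia, 20 mm tall. Origin: centre of the foot's end; z from foot to head. Starts upright in the stand, foot 5 mm above the table, head at 35 to 55 mm. Home in a sleeve, 11 mm of shank and the head stand out of the waist
- pin5: loose steel pin, 50 mm long, 12 g: 6 mm shank 30 mm long with a rounded foot, under a round aluminium head 12 mm dia, 20 mm tall. Origin: centre of the foot's end; z from foot to head. Starts upright in the stand, foot 5 mm above the table, head at 35 to 55 mm. Home in a sleeve, 11 mm of shank and the head stand out of the waist
- sander: chrome ferrule sander, 130 x 60 x 67 mm, on a dark base plate; bystander, loose; origin at the centre of its underside
- shaper: brass tip shaper, turned, 34 mm dia, 44 mm high; bystander, loose; origin at the centre of its underside
- burnisher: round black ebony burnishing block, 60 mm dia, 28 mm high; bystander, loose; origin at the centre of its underside
- dish: steel dish, 72 mm dia, 16 mm high, holding a fixed stack of three tan layered tips (23 mm high in all); bystander, loose; origin at the centre of its underside
- chalk: cue chalk cube, 23 mm; bystander, loose; origin at the centre of its underside
- glue: white glue bottle, 36 mm dia, 85 mm high; bystander, loose; origin at the centre of its underside
Things that resemble listed ones, but are neither listed nor needed, are in the scene too. What is shaped like the sleeve4 but orange is not meant.

How it is judged:
By the outcome, as a careful person would: the job done as asked, in the order asked, and still so for the second after the job is handed in, with the robot touching nothing.
Of sleeve1, sleeve2, sleeve3, sleeve4 only 3 to 4 are there at a start; the rules pass over those that are not, and their reading is None.
At some moment in a run one of sleeve1, sleeve2, sleeve3, sleeve4 may be knocked a few centimetres aside while the robot is not near it.
Once in a run the grip may slacken for a moment while it holds something.
It also fails if it takes over 210 s, if anything falls off the work surface, if the arm or the gripper's body presses on something with over 40 N, if the wrist force passes 120 N, or if a joint passes its speed limit or range.

## Working session

There is one attempt and no reset: what is moved stays moved. The work goes in short steps, each a Python script; the robot and the scene stay as the last script left them, time stands still between calls to the robot, and variables do not carry over. Pictures are saved under pics/ and viewed, at most 14 in all, crops included, and the job is handed in when it is done.

```bash
ls; mkdir -p pics
python3 - <<'E'
from plant import robot
import cv2,numpy as np
s=robot.sense();print(s['t'],s['tcp_pos'],s['tcp_rot'],robot.nose_length)
for n in("scene","side"):
    f=robot.grab_frame(n);np.savez(f"pics/{n}0.npz",**f)
    cv2.imwrite(f"pics/{n}0.png",f["image"][:,:,::-1]);print(n,f["fx"],f["cx"],f["cy"],-np.array(f["R"]).T@f["t"],np.round(f["R"],2).tolist())
E
```

```text
pics
0.0 [0.25625439 0.62386038 0.24128645] [-3.13968725e+00  1.79852948e-05  2.75182604e+00] 0.011
scene 405.506816981266 323.1475665508984 203.96746704889358 [ 1.35844481 -0.11572529  0.62521158] [[0.14, 0.99, 0.02], [0.58, -0.06, -0.81], [-0.8, 0.13, -0.58]]
side 393.7627457432957 320.1357527404621 193.44583189812985 [ 0.30436579 -0.71658115  0.60002275] [[0.95, -0.3, 0.02], [-0.16, -0.58, -0.8], [0.26, 0.76, -0.6]]
```

View pics/scene0.png

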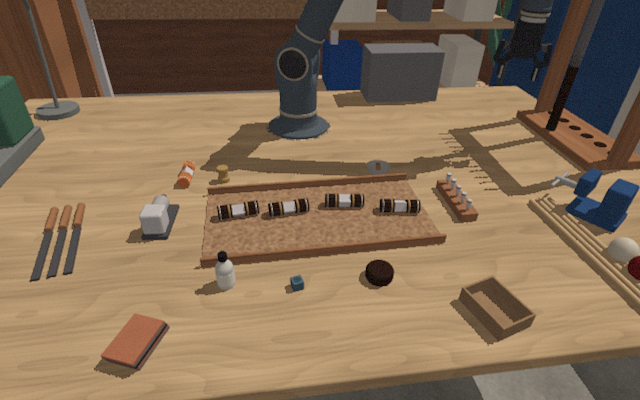

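View pics/side0.png

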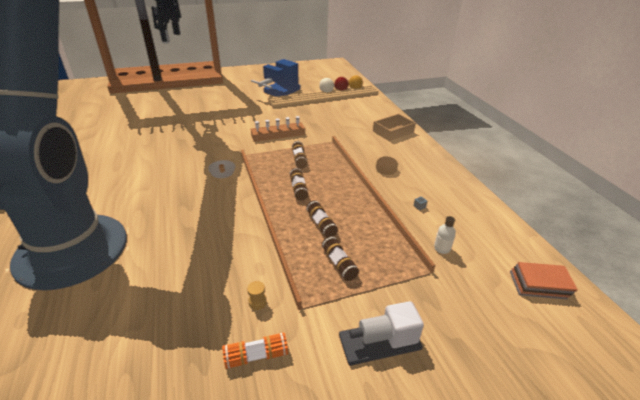

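The scene view shows four black sleeves on the mat at (238,210), (289,207), (344,201) and (400,206). The orange look-alike at (187,175) is off the mat and not meant. The pin stand is at (456,198). Next I'll turn these into world positions and take closer wrist views.

```bash
cat > h.py <<'E'
import numpy as np,cv2
from plant import robot
def cloud(f):
    z=f["range_z"];h,w=z.shape;u,v=np.meshgrid(np.arange(w),np.arange(h))
    c=np.stack([(u-f["cx"])/f["fx"]*z,(v-f["cy"])/f["fy"]*z,z],-1)
    return (c-f["t"])@np.asarray(f["R"])   # world, HxWx3
def wproj(f,X):
    c=np.atleast_2d(X)@np.asarray(f["R"]).T+f["t"];r=np.hypot(c[:,0],c[:,1]);th=np.arctan2(r,c[:,2])
    return np.stack([f["cx"]+f["fx"]*th*c[:,0]/r,f["cy"]+f["fy"]*th*c[:,1]/r],-1)
def wray(f,uv,zp):
    """fisheye pixels -> points on plane z=zp"""
    uv=np.atleast_2d(uv).astype(float);dx=(uv[:,0]-f["cx"])/f["fx"];dy=(uv[:,1]-f["cy"])/f["fy"];th=np.hypot(dx,dy)+1e-12
    d=np.stack([np.sin(th)*dx/th,np.sin(th)*dy/th,np.cos(th)],-1)@np.asarray(f["R"])
    C=-np.asarray(f["R"]).T@f["t"];return C+d*((zp-C[2])/d[:,2])[:,None]
def rectify(f,c,yaw,zp,hx,hy,s):
    """top view of plane z=zp about c, image x along -mat y.. : columns = local y, rows = local x; s px/m"""
    a=np.linspace(-hx,hx,int(2*hx*s));b=np.linspace(-hy,hy,int(2*hy*s));A,B=np.meshgrid(a,b,indexing='ij')
    ex=np.array([np.cos(yaw),np.sin(yaw)]);ey=np.array([-ex[1],ex[0]])
    P=np.zeros(A.shape+(3,));P[...,:2]=np.asarray(c)[:2]+A[...,None]*ex+B[...,None]*ey;P[...,2]=zp
    m=wproj(f,P.reshape(-1,3)).reshape(A.shape+(2,)).astype(np.float32)
    return cv2.remap(f["image"],m[...,0],m[...,1],cv2.INTER_LINEAR)
E
python3 - <<'E'
from h import *
for n in("scene","side"):
    f=dict(np.load(f"pics/{n}0.npz"));P=cloud(f);ok=f["range_z"]>0
    m=ok&(P[...,2]>.027)&(P[...,2]<.075)&(P[...,0]>.3)&(P[...,0]<.85)&(abs(P[...,1])<.6)
    k,l,st,_=cv2.connectedComponentsWithStats(m.astype(np.uint8))
    for i in range(1,k):
        if st[i,4]>15:
            q=P[l==i];r=cv2.minAreaRect(q[:,:2].astype(np.float32)*1000);print(n,st[i].tolist(),np.round(r[0],0),np.round(r[1],0),round(r[2],1),'z',np.round(np.percentile(q[:,2],[5,98]),3))
    for lab,lo,hi in(("lips",.018,.0265),):
        m=ok&(P[...,2]>lo)&(P[...,2]<hi)&(P[...,0]>.3)&(P[...,0]<.9)&(abs(P[...,1])<.6)
        k,l,st,_=cv2.connectedComponentsWithStats(m.astype(np.uint8))
        for i in range(1,k):
            if st[i,4]>60:
                q=P[l==i];r=cv2.minAreaRect(q[:,:2].astype(np.float32)*1000);print(lab,st[i].tolist(),np.round(r[0],0),np.round(r[1],0),round(r[2],1))
E
```

```text
scene [178, 164, 15, 17, 149] [ 339. -348.] [29. 76.] 88.6 z [0.028 0.038]
scene [217, 164, 12, 12, 103] [ 347. -243.] [31. 32.] 35.7 z [0.029 0.048]
scene [445, 172, 28, 40, 301] [521. 378.] [ 40. 152.] 89.4 z [0.027 0.059]
scene [325, 193, 40, 10, 355] [513.  73.] [101.  32.] 82.0 z [0.028 0.041]
scene [139, 194, 31, 37, 822] [ 533. -382.] [ 50. 119.] 84.4 z [0.031 0.07 ]
scene [268, 198, 42, 15, 364] [527. -72.] [ 32. 100.] 8.1 z [0.028 0.041]
scene [380, 198, 41, 11, 348] [552. 211.] [101.  33.] 80.0 z [0.028 0.041]
scene [217, 200, 43, 15, 367] [ 526. -197.] [ 31. 100.] 7.8 z [0.028 0.041]
scene [215, 258, 20, 24, 362] [ 759. -214.] [25. 36.] 15.6 z [0.03  0.072]
scene [367, 259, 27, 19, 402] [771. 101.] [54. 54.] 73.9 z [0.028 0.032]
scene [461, 275, 42, 16, 202] [838. 288.] [24. 85.] 0.2 z [0.028 0.039]
scene [129, 313, 25, 9, 105] [ 842. -358.] [41. 16.] 89.9 z [0.03  0.034]
lips [177, 167, 18, 17, 66] [ 344. -337.] [31. 78.] 65.3
lips [208, 173, 199, 18, 603] [408.  -2.] [ 15. 557.] 1.8
lips [437, 179, 42, 38, 334] [526. 375.] [170.  47.] 0.3
lips [74, 202, 10, 22, 100] [ 48
[... 1778 characters left out ...]
side [238, 332, 50, 26, 590] [ 338. -353.] [29. 76.] 88.8 z [0.028 0.035]
lips [251, 122, 55, 15, 390] [526. 371.] [165.  49.] 0.7
lips [374, 124, 29, 12, 72] [850. 271.] [44. 92.] 50.3
lips [333, 136, 103, 132, 604] [686.   1.] [ 10. 556.] 1.9
lips [241, 150, 61, 155, 648] [409.  -7.] [  9. 559.] 1.8
lips [377, 158, 21, 12, 93] [761.  90.] [37. 57.] 33.3
lips [415, 196, 13, 9, 65] [779. -78.] [24. 24.] 8.0
lips [307, 206, 32, 30, 127] [513. -83.] [ 32. 103.] 26.1
lips [322, 243, 38, 36, 160] [ 510. -209.] [ 32. 103.] 26.9
lips [515, 263, 52, 30, 223] [ 858. -372.] [48. 94.] 27.0
lips [389, 339, 31, 9, 84] [ 560. -413.] [13. 49.] 70.6
lips [240, 348, 48, 16, 271] [ 337. -363.] [12. 74.] 87.3
```

Run:
```python
from h import *
for i,(p,) in enumerate([([.52,.36,.22],),([.50,.14,.22],),([.50,-.13,.22],)]):
    robot.goto(p,[np.pi,0,0]);f=robot.grab_frame("wrist");np.savez(f"pics/w{i}.npz",**f)
    print(np.round(robot.sense()['joint_pos'],2),robot.sense()['t'],-np.array(f["R"]).T@f["t"],np.round(f["R"],2).tolist(),f["fx"])
    cv2.imwrite(f"pics/w{i}.png",f["image"][:,:,::-1])
a=[cv2.resize(cv2.imread(f"pics/w{i}.png"),(400,250)) for i in range(3)]
S=[(524,-200,8.1),(526,-74,8),(512,72,-7),(551,208,-9)]
ims=[]
for k,(x,y,w) in enumerate(S):
    f=dict(np.load(f"pics/w{2 if k<2 else 1}.npz"))
    ims.append(rectify(f,(x/1e3,y/1e3),np.radians(w),.033,.035,.055,3500)[:,:,::-1])
cv2.imwrite("pics/m.png",np.vstack([np.hstack(a[:2]),np.hstack([a[2],np.zeros_like(a[2])])]))
cv2.imwrite("pics/s.png",np.vstack([np.hstack(ims[:2]),np.hstack(ims[2:])]));print(ims[0].shape)
```

```text
[-1.11  0.47  0.61  1.69 -0.3   1.08 -1.98] 1.8083 [0.60189637 0.36134182 0.35150264] [[0.0, -1.0, 0.0], [-0.95, -0.0, 0.32], [-0.32, -0.0, -0.95]] 309.70691628693146
[-0.93  0.28  0.69  1.95 -0.21  0.98 -1.7 ] 2.7417 [0.5827336  0.14247814 0.35196984] [[0.0, -1.0, -0.0], [-0.95, -0.0, 0.32], [-0.32, -0.0, -0.95]] 309.70691628693146
[-0.5   0.29  0.82  1.97 -0.26  0.99 -1.12] 3.8417 [ 0.5832315  -0.12764658  0.35142187] [[0.0, -1.0, 0.0], [-0.95, -0.0, 0.32], [-0.32, -0.0, -0.95]] 309.70691628693146
(245, 385, 3)
```

View pics/m.png

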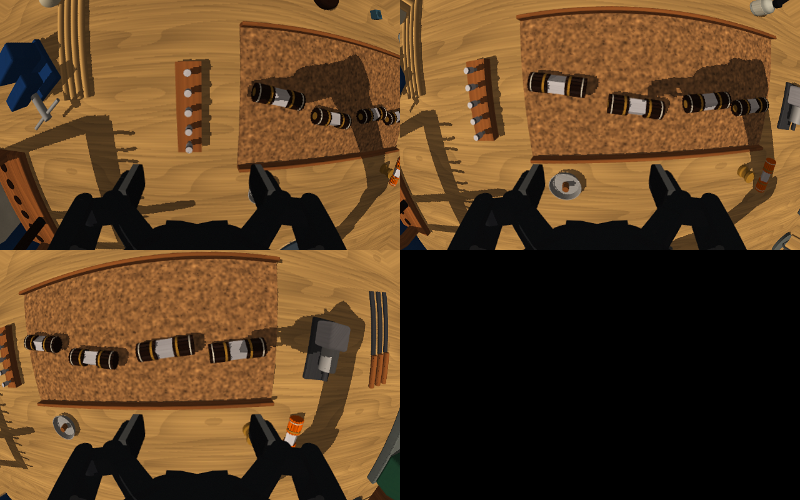

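View pics/s.png

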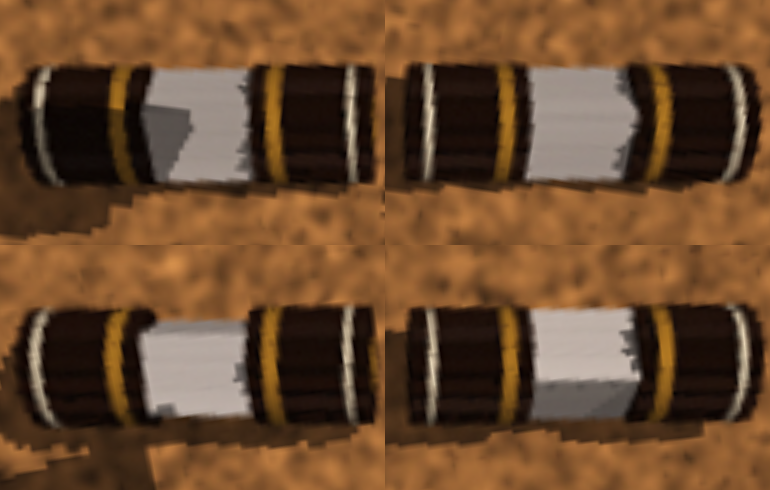

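The wrist views show the stand at (190,105) in panel 1 and the four sleeves. No hole is visible on any top face, so I'll check the fixed cameras for the flanks.

Run:
```python
from h import *
a=[]
f=dict(np.load("pics/scene0.npz"))["image"][:,:,::-1];g=dict(np.load("pics/side0.npz"))["image"][:,:,::-1]
for (u,v) in [(238,210),(289,207),(344,201),(400,206)]: a.append(cv2.resize(f[v-14:v+14,u-24:u+24],None,fx=4.1,fy=8,interpolation=2))
for (u,v) in [(341,258),(322,219),(299,184),(299,154)]: a.append(cv2.resize(g[v-20:v+20,u-24:u+24],None,fx=4.1,fy=8,interpolation=2))
cv2.imwrite("pics/c.png",np.vstack([np.hstack(a[:4]),np.hstack(a[4:])]))
```

```text
(no output)
```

View pics/c.png

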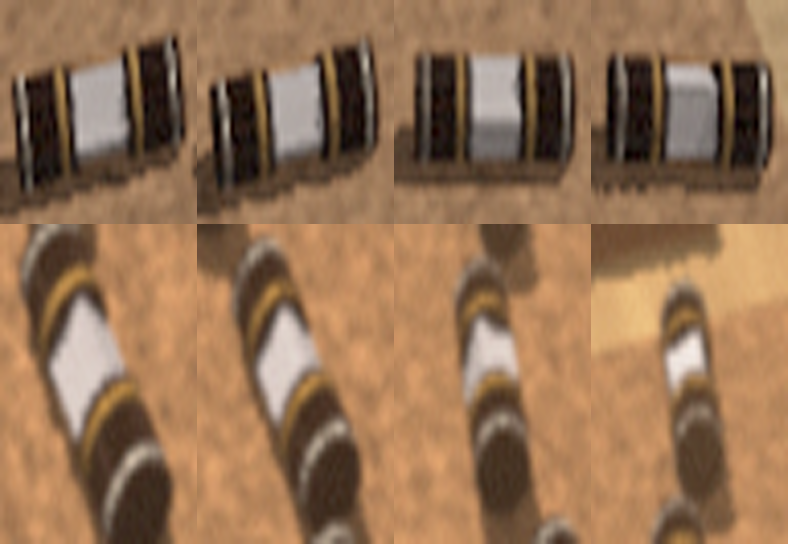

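The flanks show no holes either, so they must be on the undersides or the -x flanks. I'll push each sleeve +x by about a quarter turn and look again.

```bash
cat >> h.py <<'E'
def wcloud(f):
    z=f["range_z"];h,w=z.shape;u,v=np.meshgrid(np.arange(w),np.arange(h))
    dx=(u-f["cx"])/f["fx"];dy=(v-f["cy"])/f["fy"];th=np.hypot(dx,dy)+1e-9;k=np.tan(np.minimum(th,1.5))/th
    return (np.stack([dx*k*z,dy*k*z,z],-1)-f["t"])@np.asarray(f["R"])
def sleeves(f,y0,y1):
    P=wcloud(f);m=(f["range_z"]>0)&(P[...,2]>.026)&(P[...,2]<.042)&(P[...,0]>.425)&(P[...,0]<.67)&(P[...,1]>-.28)&(P[...,1]<.28)
    k,l,st,_=cv2.connectedComponentsWithStats(m.astype(np.uint8));out=[]
    for i in range(1,k):
        if st[i,4]>300:
            (x,y),(a,b),ang=cv2.minAreaRect((P[l==i][:,:2]*1000).astype(np.float32))
            if not 85<max(a,b)<115: print('odd',x,y,a,b);continue
            ang=ang-90 if a>b else ang
            if y0<y/1e3<y1: out.append((x/1e3,y/1e3,np.radians((ang+90)%180-90),min(a,b)))
    return sorted(out,key=lambda s:s[1])
def look(n):
    out=[];ims=[]
    for y in(-.13,.14):
        robot.goto([.50,y,.22],[np.pi,0,0]);robot.sleep(.2);f=robot.grab_frame("wrist");np.savez(f"pics/{n}{'ab'[y>0]}.npz",**f)
        for s in sleeves(f,*((-1,0) if y<0 else (0,1))):
            out.append(s);ims.append(rectify(f,s,s[2],.033,.035,.055,3500)[:,:,::-1])
    for s in out: print('sleeve %.4f %.4f yaw %.1f w %.1f'%(s[0],s[1],np.degrees(s[2]),s[3]))
    if len(ims)==3: ims.append(ims[0]*0)
    cv2.imwrite(f"pics/{n}.png",np.vstack([np.hstack(ims[:2]),np.hstack(ims[2:4])]));print('t',robot.sense()['t'])
    return out
def push(s,steps):
    """roll sleeve s=(x,y,yaw) by steps*22.5deg, + = local +x, pushing both barrels with both fingers"""
    sg=np.sign(steps);yaw=s[2];ex=np.array([np.cos(yaw),np.sin(yaw)]);c=np.array(s[:2]);P=lambda d,z:[*(c+sg*d*ex),z]
    o=[np.pi,0,yaw];robot.goto(P(-.038,.10),o);robot.move_straight(P(-.038,.024),vel=.12)
    hit=robot.move_straight(P(-.020,.024),vel=.03,contact_N=1.0)
    p=np.array(robot.sense()['tcp_pos'][:2]);d0=sg*((p-c)@ex)
    d1=d0+abs(steps)*17*np.pi/8/1000
    robot.move_straight(P(d1,.024),vel=.03);robot.sleep(.2)
    robot.move_straight(P(d1-.004,.024),vel=.02);robot.move_straight(P(d1-.012,.024));robot.move_straight(P(d1-.012,.10),vel=.2)
    print('hit',hit,'d0 %.4f'%d0,'t',robot.sense()['t'])
E
python3 - <<'E'
from h import *
robot.grip(.55)
o=look("l0")
push(o[0],4)
o=look("l1")
E
```

```text
sleeve 0.5219 -0.1986 yaw 8.8 w 33.7
sleeve 0.5242 -0.0733 yaw 7.3 w 33.3
sleeve 0.5102 0.0731 yaw -5.9 w 32.9
sleeve 0.5497 0.2102 yaw -8.6 w 33.2
t 6.1083
hit True d0 -0.0262 t 11.1083
sleeve 0.5487 -0.1947 yaw 8.8 w 33.5
sleeve 0.5247 -0.0728 yaw 7.5 w 33.3
sleeve 0.5103 0.0728 yaw -6.8 w 33.8
sleeve 0.5495 0.2107 yaw -8.1 w 33.9
t 13.275
```

View pics/l1.png

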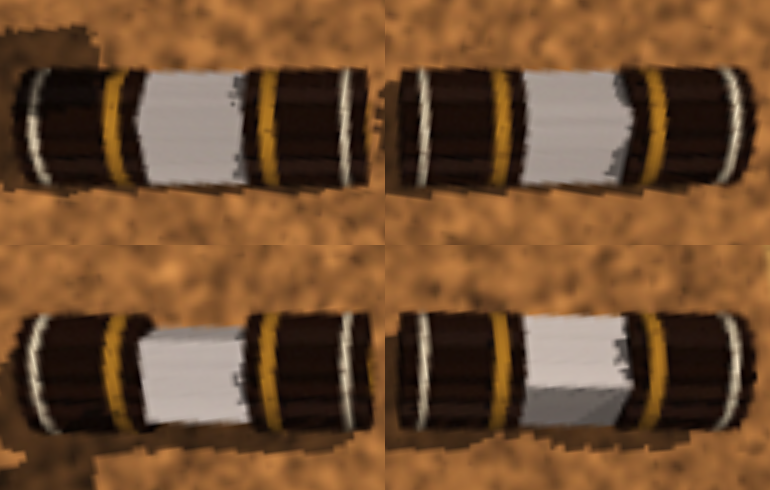

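S1 rolled 27 mm cleanly and its hole still doesn't show, so it must now sit at -135° and needs 6 more steps. I'll push the other three by 4 steps each.

Run:
```python
from h import *
o=[(0.5487,-0.1947,np.radians(8.8)),(0.5245,-0.073,np.radians(7.5)),(0.5103,.0728,np.radians(-6.6)),(.5496,.2105,np.radians(-8.3))]
for s,k in zip(o,(6,4,4,4)): push(s,k)
o=look("l2")
```

```text
hit True d0 -0.0261 t 18.7083
hit True d0 -0.0262 t 22.9417
hit True d0 -0.0268 t 27.25
hit True d0 -0.0271 t 31.5
sleeve 0.5881 -0.1891 yaw 8.9 w 33.6
sleeve 0.5513 -0.0696 yaw 7.8 w 32.9
sleeve 0.5365 0.0698 yaw -6.7 w 33.3
sleeve 0.5753 0.2069 yaw -7.7 w 33.6
t 34.4167
```

View pics/l2.png

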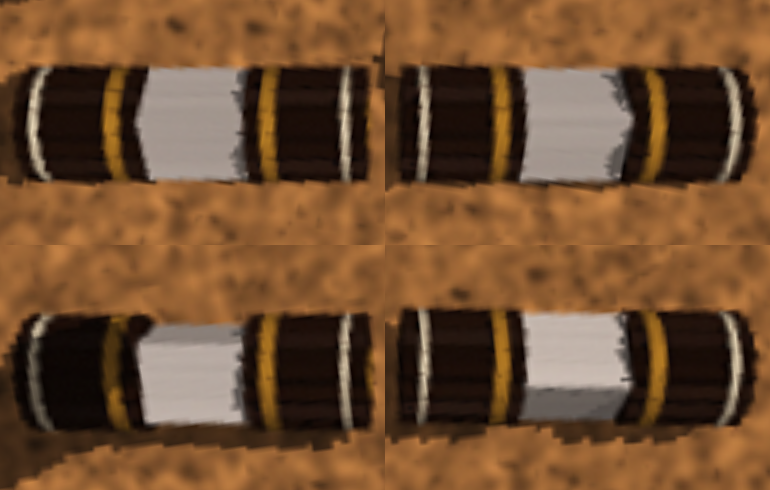

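The waists look the same as before, so those side pushes slid the sleeves without rolling them. I'll switch to pressing on top and dragging, testing it on S1 with 2 steps toward -x.

```bash
cat >> h.py <<'E'
def drag(s,steps,N=4,extra=0.,v=.03):
    """press both barrels from above and drag; steps of 22.5 deg, at most 2 per stroke; returns predicted pose"""
    yaw=s[2];ex=np.array([np.cos(yaw),np.sin(yaw)]);c=np.array(s[:2]);o=[np.pi,0,yaw];first=True
    while abs(steps)>1e-6:
        k=np.clip(steps,-2,2);h=17*np.pi/8*k/1000;P=lambda d,z:[*(c+d*ex),z]   # axis travels h, tips 2h
        if first: robot.goto(P(-h/2,.075),o)
        else: robot.move_straight(P(-h/2,.055),vel=.1)
        first=False
        w0=robot.sense()['wrist_force'][2]
        hit=robot.move_straight(P(-h/2,.020),vel=.015 if 0 else .02,contact_N=N);z=robot.sense()['tcp_pos'][2]
        robot.move_straight(P(-h/2,z-extra),vel=.02);w1=robot.sense()['wrist_force'][2]
        robot.move_straight(P(1.5*h,z-extra),vel=v);w2=robot.sense()['wrist_force'][2];robot.sleep(.2)
        robot.move_straight(P(1.5*h,z+.004),vel=.008);robot.move_straight(P(1.5*h,.055),vel=.1)
        c=c+h*ex;steps-=k
        print('hit',hit,'z %.4f'%z,'F %.1f %.1f'%(w1-w0,w2-w0),'t %.1f'%robot.sense()['t'])
    return (*c,yaw)
E
python3 - <<'E'
from h import *
print(drag((.5881,-.1891,np.radians(8.9)),-2))
look("l3")
E
```

```text
hit True z 0.0460 F 2.5 3.9 t 39.7
(np.float64(0.5749089883105436), np.float64(-0.1911656573053879), np.float64(0.15533430342749532))
sleeve 0.5750 -0.1911 yaw 9.0 w 33.3
sleeve 0.5514 -0.0697 yaw 7.5 w 33.6
sleeve 0.5366 0.0701 yaw -6.5 w 33.0
sleeve 0.5753 0.2069 yaw -7.8 w 33.4
t 42.0417
```

View pics/l3.png

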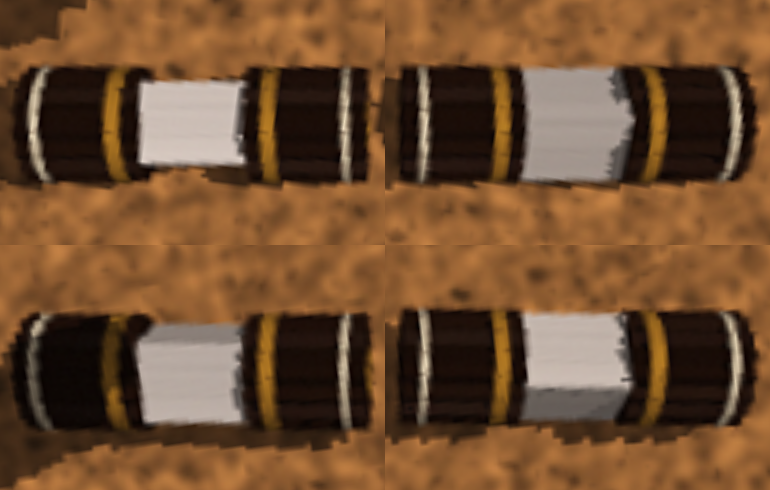

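Dragging works: the predicted and measured poses agree, and S1 now shows a flat face on top. I'll roll each sleeve to its first candidate angle.

```bash
sed -i 's/if first: robot.goto(P(-h\/2,.075),o)/if first: robot.goto(P(-h\/2,.075),o);robot.move_straight(P(-h\/2,.053),vel=.1)/; s/vel=.015 if 0 else .02,contact/vel=.02,contact/; s/v=.03):/v=.04):/' h.py
python3 - <<'E'
from h import *
r=np.radians
for s,k in zip([(.5750,-.1911,r(8.9)),(.5514,-.0697,r(7.6)),(.5366,.07,r(-6.6)),(.5753,.2069,r(-7.9))],(-4,-6,3,5)): print(np.round(drag(s,k),4))
look("l4")
E
```

```text
hit True z 0.0460 F 1.7 3.7 t 46.6
hit True z 0.0460 F 3.2 5.0 t 49.8
[ 0.5486 -0.1952  0.1553]
hit True z 0.0460 F 3.6 4.9 t 53.6
hit True z 0.0460 F 2.4 5.0 t 56.8
hit True z 0.0460 F 2.8 5.9 t 60.0
[ 0.5117 -0.075   0.1326]
hit True z 0.0460 F 3.0 4.2 t 63.8
hit True z 0.0462 F 3.7 5.2 t 66.7
[ 0.5565  0.0677 -0.1152]
hit True z 0.0461 F 2.9 4.7 t 70.5
hit True z 0.0461 F 1.9 3.6 t 73.7
hit True z 0.0462 F 3.3 5.0 t 76.5
[ 0.6084  0.2023 -0.1379]
sleeve 0.6607 -0.1754 yaw 0.3 w 18.5
sleeve 0.5114 -0.0752 yaw 7.6 w 33.0
sleeve 0.5570 0.0678 yaw -6.8 w 33.2
sleeve 0.6078 0.2020 yaw -8.7 w 33.5
t 79.475
```

View pics/l4.png

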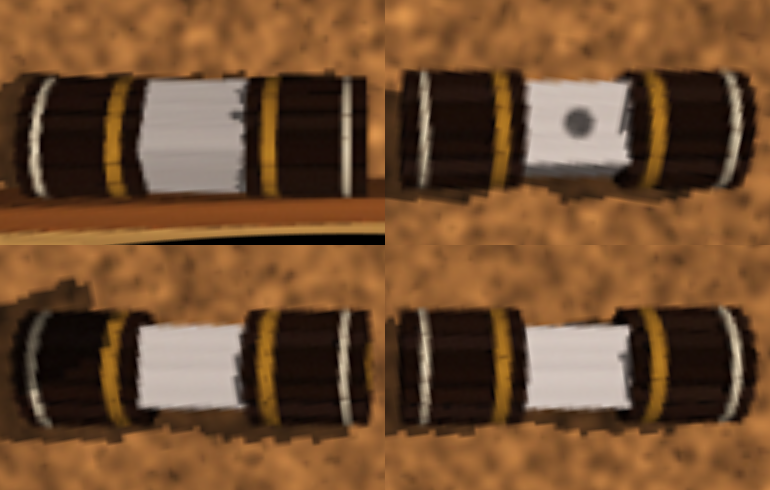

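S2's hole now faces straight up, at (580,122). S3 and S4 show blank tops, so both need 4 more steps. S1 was knocked against the +x lip with a ridge up, so I'll re-measure it and roll it back.

```bash
sed -i 's/P\[...,0\]<.67/P[...,0]<.70/' h.py
python3 - <<'E'
from h import *
r=np.radians
f=dict(np.load("pics/l4a.npz"));s=sleeves(f,-1,-.13)[0];print(s)
print(np.round(drag(s,-6),4))
for s,k in zip([(.5568,.0678,r(-6.7)),(.6080,.2021,r(-8.2))],(4,4)): print(np.round(drag(s,k),4))
look("l5")
E
```

```text
(0.6677426147460938, -0.17535806274414062, np.float64(0.009778578245796133), 32.57568359375)
hit True z 0.0461 F 3.8 4.0 t 84.1
hit True z 0.0461 F 3.6 3.4 t 87.3
hit True z 0.0461 F 3.4 5.0 t 90.5
[ 0.6277 -0.1757  0.0098]
hit True z 0.0460 F 2.6 4.7 t 94.7
hit True z 0.0460 F 3.4 3.2 t 97.9
[ 0.5833  0.0647 -0.1169]
hit True z 0.0461 F 3.1 3.7 t 101.7
hit True z 0.0461 F 4.6 4.2 t 104.9
[ 0.6344  0.1983 -0.1431]
sleeve 0.6271 -0.1765 yaw 0.2 w 33.3
sleeve 0.5116 -0.0753 yaw 8.0 w 33.4
sleeve 0.5833 0.0644 yaw -6.2 w 33.7
sleeve 0.6339 0.1983 yaw -8.3 w 32.8
t 107.9083
```

View pics/l5.png

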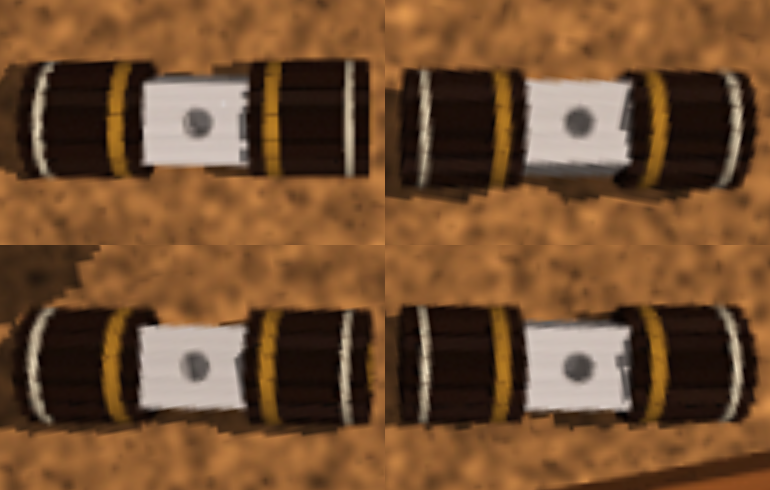

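All four holes now face up, at about (198,122), (580,122), (195,367) and (580,367). Next I'll measure the holes and pins precisely, viewing the pins from two opposite yaws to estimate the wrist camera's bias.

```bash
cat >> h.py <<'E'
def hole(f,s):
    """hole mouth centre: dark round blob in the bright waist, rectified at mouth height"""
    im=cv2.cvtColor(rectify(f,s,s[2],.03275,.009,.010,6000),cv2.COLOR_RGB2GRAY)
    m=(im<(np.percentile(im,80)*.72)).astype(np.uint8);k,l,st,ce=cv2.connectedComponentsWithStats(m)
    i=min(range(1,k),key=lambda i:np.hypot(*(ce[i]-[60,54]))+1e3*(st[i,4]<200));b,a=(ce[i][0]/6000-.010),(ce[i][1]/6000-.009)
    ex=np.array([np.cos(s[2]),np.sin(s[2])]);return np.array(s[:2])+a*ex+b*np.array([-ex[1],ex[0]]),st[i,2:].tolist()
def pins(f,zlo=.0515,zhi=.060):
    P=wcloud(f);m=(f["range_z"]>0)&(P[...,2]>zlo)&(P[...,2]<zhi)&(abs(P[...,0]-.525)<.1)&(abs(P[...,1]-.37)<.03)
    k,l,st,_=cv2.connectedComponentsWithStats(m.astype(np.uint8))
    return sorted([(*cv2.minEnclosingCircle((P[l==i][:,:2]*1000).astype(np.float32))[0],*P[l==i].mean(0)*1000,st[i,4]) for i in range(1,k) if st[i,4]>12])
E
python3 - <<'E'
from h import *
for n,y0,y1 in(("l5a",-1,0),("l5b",0,1)):
    f=dict(np.load(f"pics/{n}.npz"))
    for s in sleeves(f,y0,y1): print('hole',hole(f,s))
for yaw in(0,np.pi):
    try:
        robot.goto([.52,.37,.22],[np.pi,0,yaw]);robot.sleep(.2);f=robot.grab_frame("wrist");np.savez(f"pics/p{int(yaw)}.npz",**f)
        print(yaw)
        for p in pins(f): print(np.round(p,1))
    except robot.IKError: print("ik")
print(robot.sense()['t'])
E
```

```text
hole (array([ 0.62725155, -0.17499585]), [48, 49, 1845])
hole (array([ 0.51128337, -0.07483513]), [51, 52, 1998])
hole (array([0.58297808, 0.06533778]), [45, 51, 1738])
hole (array([0.63400528, 0.19860673]), [52, 50, 2043])
0
[460.9 374.5 461.5 374.1  54.6 100. ]
[492.8 374.8 493.3 374.8  54.9 105. ]
[524.6 374.6 524.8 374.8  54.8 108. ]
[556.9 375.5 556.8 375.2  54.8 122. ]
[588.4 375.3 588.4 375.4  54.9 118. ]
3.141592653589793
[460.5 374.2 460.2 374.3  55.  125. ]
[492.4 374.7 492.2 374.6  55.  122. ]
[524.2 375.3 523.7 375.   54.7 114. ]
[556.1 375.  555.6 375.3  54.6 110. ]
[588.1 375.8 587.4 375.5  54.7 103. ]
111.6583
```

The two yaws agree within 0.5 mm, so the bias is negligible. I'll start with S4, re-measuring its hole while the pin is held.

```bash
cat >> h.py <<'E'
DOWN=[np.pi,0,0]
def pick(px,py):
    robot.grip(.4);robot.goto([px,py,.09],DOWN);robot.move_straight([px,py,.044],vel=.08)
    robot.grip(0.,40);robot.move_straight([px,py,.10],vel=.12);print('held opening %.3f F %.1f'%(robot.sense()['opening'],robot.sense()['gripper_force']))
    return robot.sense()['opening']>.05
def place(h0):
    robot.goto([h0[0]-.07,h0[1],.19],DOWN);robot.sleep(.15);f=robot.grab_frame("wrist")
    ss=[s for s in sleeves(f,-1,1) if np.hypot(s[0]-h0[0],s[1]-h0[1])<.06]
    if len(ss)!=1: print('sleeve?',ss);return False
    h,sz=hole(f,ss[0]);print('hole',np.round(h,4),sz,'moved %.1f mm'%(1e3*np.hypot(*(h-h0))))
    if sz[2]<1200 or sz[2]>2800: print('hole doubtful');return False
    robot.goto([*h,.085],DOWN);print('opening %.3f'%robot.sense()['opening'])
    for dx,dy in((0,0),(.001,0),(-.001,0),(0,.001),(0,-.001)):
        if dx or dy: robot.move_straight([h[0]+dx,h[1]+dy,.076],vel=.05)
        hit=robot.move_straight([h[0]+dx,h[1]+dy,.0527],vel=.03,contact_N=4);z=robot.sense()['tcp_pos'][2];print('hit',hit,'z %.4f'%z)
        if z<.058: break
    ok=z<.058
    if ok: 
        robot.grip(.3);robot.move_straight([h[0]+dx,h[1]+dy,.11],vel=.08)
    print('placed',ok,'t %.1f'%robot.sense()['t']);return ok
E
python3 - <<'E'
from h import *
if pick(.5883,.3755): place((.6340,.1986))
f=robot.grab_frame("wrist");np.savez("pics/q.npz",**f);g=robot.grab_frame("scene");a=f["image"];b=g["image"][160:260,340:500]
cv2.imwrite("pics/q.png",np.hstack([cv2.resize(a,(400,400)),cv2.resize(b,(400,400))])[:,:,::-1])
E
```

```text
held opening 0.120 F 39.0
hole [0.6341 0.1987] [50, 49, 1923] moved 0.2 mm
opening 0.121
hit False z 0.0530
placed True t 119.8
```

View pics/q.png

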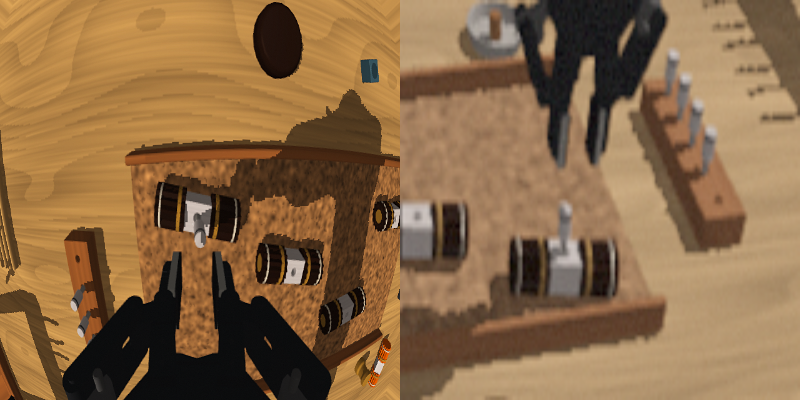

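The pin stands home in S4, at (565,235) in the right panel. Now the other three.

Run:
```python
from h import *
for p,h in(((.5565,.3753),(.5830,.0653)),((.5244,.3750),(.5113,-.0748)),((.4927,.3748),(.6273,-.1750))):
    if not (pick(*p) and place(h)): print("STOP");break
else:
    robot.goto([.5,0,.28],DOWN);robot.sleep(.2)
    f=robot.grab_frame("wrist");P=wcloud(f);m=(f["range_z"]>0)&(P[...,2]>.05)&(P[...,2]<.09)&(abs(P[...,0]-.55)<.12)&(abs(P[...,1])<.27)
    k,l,st,_=cv2.connectedComponentsWithStats(m.astype(np.uint8))
    for i in range(1,k):
        if st[i,4]>8: q=P[l==i];print(np.round(q.mean(0),4),'top %.4f'%np.percentile(q[:,2],90),st[i,4])
    g=robot.grab_frame("scene");h=robot.grab_frame("side")
    cv2.imwrite("pics/z.png",np.vstack([cv2.resize(g["image"][130:280,180:500],(640,300)),cv2.resize(h["image"][100:300,220:440],(330,300))[:,:].copy() if 0 else np.hstack([cv2.resize(h["image"][100:300,220:440],(330,300)),np.zeros((300,310,3),np.uint8)])])[:,:,::-1])
print(robot.sense()['t'])
```

```text
held opening 0.119 F 39.0
hole [0.583  0.0649] [49, 49, 1885] moved 0.4 mm
opening 0.119
hit False z 0.0530
placed True t 127.0
held opening 0.116 F 39.0
hole [ 0.5111 -0.0747] [51, 51, 1970] moved 0.2 mm
opening 0.119
hit True z 0.0527
placed True t 134.8
held opening 0.119 F 39.0
hole [ 0.6273 -0.1752] [50, 50, 1921] moved 0.2 mm
opening 0.122
hit False z 0.0530
placed True t 143.5
[0.6312 0.1934 0.0609] top 0.0641 98
[ 0.6261 -0.1732  0.0608] top 0.0645 108
[0.5817 0.0637 0.0621] top 0.0643 100
[ 0.5117 -0.0737  0.0619] top 0.0645 111
144.9417
```

```bash
ls pics/z.png
```

```text
pics/z.png
```

View pics/z.png

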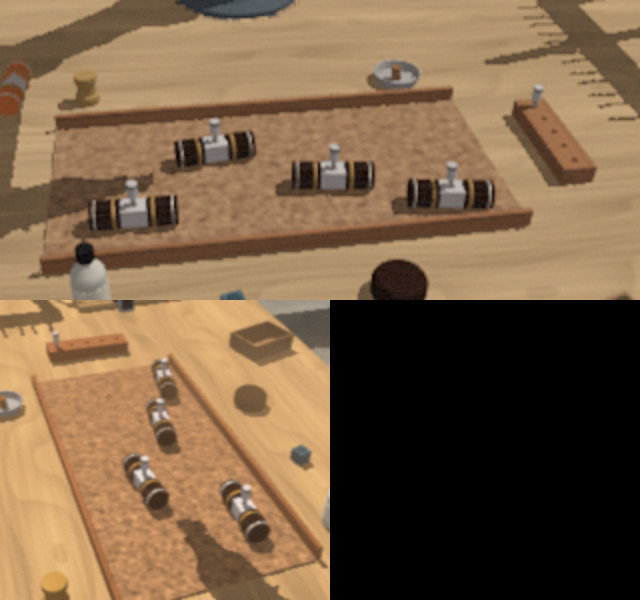

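All four sleeves have upright pins, at (132,190), (215,130), (334,155) and (452,172), with head tops at about 64 mm, which is home. One spare pin is left in the stand and the bystanders look untouched, so I'm handing in.

```bash
python3 -c "
from plant import robot
print(robot.close_job())"
```

```text
the job is handed in; nothing more can be done
None
```

All four sleeves ended hole-up on the mat with a pin fully home in each, one spare pin is left in the stand, and the job was handed in at about 145 s of the 210 s limit.

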